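# Stamp a carton on a sloping-bed hand coder

## Task

Lay the kraft carton with the white label on the sloping bed of the hand-lever stamping press, long side along the long fence, and let it slide into the corner until it sits fully home against both fences; nudge it home gently if it stops short, never ramming the fences or dropping it on the bed. Then pull the red lever down and hold the stamp pressed on the carton for at least half a second, firmly but without crushing it, and let the lever come back up. Leave the stamped carton lying home in the corner and the other things on the desk where they are.

Things in the scene. Friction and masses are not known exactly. Their poses are not given: they have to be found in the camera images.
- carton: small closed kraft-brown carton with a blank white label on top, 64 mm (its x) by 110 mm (its y, long) by 36 mm high, about 0.18 to 0.35 kg, coated and slick. Origin: centre of the underside, z up. It looks the same turned end for end and either way is right.
- corner: two dark blue fences, 30 mm above the bed, 10 mm thick. Frame: origin on the bed where their inner faces meet (its lowest point), z normal to the bed, x up the slope away from the long fence, y towards the side fence. Long fence: inner face x = 0, y from -160 to +5 mm. Side fence: inner face y = 0, x from -5 to 105 mm. Pushing the carton against them with more than 20 N dents it.
- home (a point): where the carton's origin comes when it is fully home: x = 32, y = -55, z = 0 mm in the frame of corner, same axes; the carton's long axis then lies along y.
- bed: polished steel bed, same frame as corner; surface x = 0 to 160, y = -185 to 0 mm; behind it (x 160 to 196, y -90 to -20 mm) the lever's cheeks rise 86 mm. Falls 22 degrees to the long fence and 12 to the side fence. Slick, but friction varies: a carton let go slides to the fences and may stop short or askew. Lay the carton down: let go more than 12 mm above the bed, it counts as dropped.
- lever (a joint): hinge of the stamping lever, rad: 0 standing up at rest (100 degrees above the bed), about 1.745 when it is parallel to the bed and the die just meets the top of a carton lying home; stop at 1.775. A spring lifts it back by itself; just before the die touches, holding it down takes about 4 N at the red bar.
- lever_bar (a point): middle of the red round crossbar at the lever's end: 116 mm long, 16 mm thick, parallel to the corner's y axis, 170 mm out along the lever and 22 mm above its centre line. In the corner frame it stands at x = 226, z = 226 mm at rest and comes down to x = 5, z = 84 mm. The lever, 14 mm wide, joins it in the middle: push or grip it 20 to 50 mm to either side.
- lever_pivot (a point): the lever's fixed pivot, axis parallel to the corner's y axis; in the corner frame at x = 175, y = -55, z = 62 mm.
- die: square black rubber stamp, 36 by 36 mm, under the lever, 143 mm out from the pivot. Origin: centre of its printing face. Cushioned: about 10 N per mm. A good print needs more than 8 N on the carton for half a second; more than 20 N crushes the carton.
- box_mint: bystander: mint-green speckled carton of the same size; origin at the centre of its underside
- box_pattern: bystander: tan carton of the same size with a dark diamond pattern; origin at the centre of its underside
- tape_roll: bystander: roll of brown tape, 90 mm across, 48 mm high
- mug: bystander: white mug, 82 mm across, 95 mm high
- ink_tin: bystander: flat steel ink tin, 70 by 110 by 16 mm
- stapler: bystander: mint-green and black stapler, 160 mm long, 40 mm high
- plant: bystander: plant in a white pot, 84 mm across, about 160 mm high
There are look-alikes about, which are no part of the job. What is shaped like the carton but pink is not meant.

How it is judged:
On the way, in this order (a step that is already met when the one before it is completed fails the run):
1. the carton lies fully home against both fences of the bed (x of carton in the frame of corner between 0.0305 and 0.0335 m and y of carton in the frame of corner between -0.0565 and -0.0535 m and z of carton in the frame of corner below 0.003 m and angle between the y axis of carton and the y axis of corner, either way round below 0.03 rad and angle between the z axis of carton and the z axis of corner, either way round below 0.03 rad), for 0.2 s.
2. the stamp is pressed on the carton with more than 8 N for half a second while the carton is home (all of step 1 and contact force between die and carton above 8 N), for 0.5 s.
At the end, for the whole second after the job is handed in: The stamped carton lies still on the bed, within 1.5 mm of both fences and within 0.03 rad of square, its long side along the long fence, and the lever is back up (within 0.15 rad of rest) (all of step 1 and linear speed of carton below 0.01 m/s and value of joint lever below 0.15 rad); the robot touches nothing.
It fails at once if the gripper pushes the carton against the fences with more than 20 N (contact force between carton and corner above 20 N and contact force between the fingers and carton above 2 N).
It fails at once if the carton is dropped: let go over the bed with its underside more than 12 mm above it (contact force between the fingers and carton below 0.05 N and x of carton in the frame of corner between -0.03 and 0.2 m and y of carton in the frame of corner between -0.22 and 0.03 m and z of carton in the frame of corner between 0.012 and 0.2 m).
It fails at once if the stamp presses the carton with more than 20 N (contact force between die and carton above 20 N).
It fails at once if the stamp touches the carton with more than 2 N when it is not home (contact force between die and carton above 2 N and not (x of carton in the frame of corner between 0.0305 and 0.0335 m and y of carton in the frame of corner between -0.0565 and -0.0535 m and z of carton in the frame of corner below 0.003 m and angle between the y axis of carton and the y axis of corner, either way round below 0.03 rad and angle between the z axis of carton and the z axis of corner, either way round below 0.03 rad)).
It fails at once if another thing on the desk is moved by more than 20 mm (distance of any of box_mint, box_pattern, tape_roll, mug, ink_tin, stapler, plant from where it was at the start of the episode above 0.02 m).
It also fails if it takes over 72 s, if anything falls off the work surface, if the arm or the gripper's body presses on something with over 40 N, if the wrist force passes 120 N, or if a joint passes its speed limit or range.

## Robot

A 6-joint arm with a two-finger parallel gripper is mounted at the origin on the work surface. World frame = base frame: x ahead of the robot, y to its left, z up, the work surface at z = 0. Lengths are in m, angles in rad, forces in N, time in s.
With the tool pointing down it reaches from about 0.375 to 0.925 m from the base axis. Payload 5.7 kg.
Tool frame: the origin (TCP) lies midway between the tips of the shut fingers; the grasp point (between the pads) lies 19 mm behind it; z points along the fingers, y is the line along which they close (so a half turn about z gives the same grasp; the last joint's range is limited). The gripper opens to 85 mm and grips with 20 to 120 N. Pads are 22 mm wide; open, the fingers measure 114 mm over their backs; the gripper's body (76 mm by 85 mm) begins 54 mm behind the grasp point. The pads swing forward as they close: fully open they stand 13 mm farther back than shut.
Start: joints at [-1.331, 0.359, 1.51, -0, 1.272, -0.115], TCP at [0.208, -0.563, 0.2] pointing down, gripper open.
Joint ranges: [-2.97, 2.97], [-1.01, 2.36], [0.21, 2.38], [-0.96, 4.11], [0.2, 2.71], [-2.98, 2.98]. Speed limits (rad/s): [2.39, 2.39, 3.14, 3.14, 3.14, 3.14].

## Interface

Orientations are given as a unit quaternion [x, y, z, w].
In Python, from workcell import env, vision, workorder gives the robot as it stands. The module is installed in compiled form; this text tells all that it offers.
- The arm moves only by the shell command python3 -m crank 'ROWS' [FORCE]. ROWS is a JSON object of lists of equal length, an entry for each row: "gripper": the closure, from -1 (fully open) to 1 (shut), so that 0 is half open; "linear": the shift along the tool's x, y, z in mm, a list of three; "dr": the turn, a rotation vector about the tool's x, y, z in degrees, a list of three. In form: {"gripper": [gripper, ...], "linear": [[x, y, z], ...], "dr": [[ax, ay, az], ...]}. A call has 1 to 20 rows; each row shifts and turns the commanded pose from where the row before left it, along the tool's axes as they then stand; what a row does not reach is not made up. A row lasts 1/8 s, in which the tool goes at most 62.5 mm and 10.7 degrees, less where a joint would pass 70% of its speed; a pose out of reach is approached as far as the arm can. A call with a gripper value outside its range is refused whole. The fingers move at their own pace and stop on an object; FORCE is the grip in N (left out, the last holds). Time passes only in rows, so rows that do not move let the fingers close. It gives the time, the measured TCP pose, the force, the opening and the grip force at its end, in the units of the state.
- env.get_state(): the state, without advancing time (a new reading comes with each control period).
- vision.read_camera(name): name is "scene" or "top" or "wrist"; returns the picture (480x640x3 uint8, red, green, blue); there is no depth.
- vision.camera_model(name): a dict with "camera_matrix" (3x3 intrinsics, pixels), "R" (3x3) and "t" (3): a world point X has camera coordinates R X + t; the wrist camera has in their place "tool_from_camera" (4x4, takes a point from camera to tool coordinates, whose origin is the TCP and whose axes are the flange's). Camera axes: x right, y down, z forward; pixel columns grow to the right and rows downward; lengths in m; the calibration is good to about 2 mm. A picture is of the moment at which its call begins: read the wrist's pose just before it. camera_model takes no time and is no camera call.
- workorder.job_done(): hands the job in; it is judged then, once.
The state is a dict: "t": time; "q": joint angles; "qd": joint speeds; "effort": joint torques, N m; "eef_pos": TCP position; "tcp_rot": TCP orientation; "wrist_force": force on the tool from outside, world axes, zero at the start; "wrist_torque": the same for the moment, N m; "gripper_width": finger opening in m; "finger_force": force on a finger pad.
Only numpy, scipy, OpenCV 4.12 (cv2) and the standard library are available. Lean on these libraries where they do the work, as an engineer would, in place of code of your own. Each camera call takes 0.05 s, during which the arm holds its last target. There are 200 camera calls.

## Working session

There is one attempt and no reset: what is moved stays moved. The work goes in short steps, Python scripts to look and compute and a shell command to move; the robot and the scene stay as the last step left them, time stands still between calls to the robot, and variables do not carry over. Pictures are saved under pics/ and viewed, at most 10 in all, crops included, and the job is handed in when it is done.

```bash
mkdir -p pics
python3 - <<'E'
from workcell import env, vision
import cv2
s=env.get_state();print(s['eef_pos'],s['tcp_rot'],s['t'])
for n in("scene","top"):
    cv2.imwrite(f"pics/{n}.png",vision.read_camera(n)[:,:,::-1]);
    m=vision.camera_model(n);print(n,m)
print(vision.camera_model("wrist"))
E
```

```text
[ 0.20826334 -0.56190447  0.19883703] [ 9.84304270e-01  1.76477337e-01 -5.87158550e-05 -9.21811869e-04] 0.0
scene {'camera_matrix': array([[515.07559873,   0.        , 326.62697856],
       [  0.        , 515.07559873, 245.85406319],
       [  0.        ,   0.        ,   1.        ]]), 'R': array([[ 0.86855913,  0.49556593, -0.00441108],
       [ 0.30902333, -0.5485287 , -0.7769304 ],
       [-0.38743984,  0.67344686, -0.62957104]]), 't': array([-4.39595034e-01, -1.94521512e-03,  1.97161697e+00])}
top {'camera_matrix': array([[492.53184844,   0.        , 323.95664707],
       [  0.        , 492.53184844, 245.21650323],
       [  0.        ,   0.        ,   1.        ]]), 'R': array([[-2.50966047e-03, -9.99835045e-01,  1.79884518e-02],
       [-9.91667929e-01,  1.71498940e-04, -1.28820377e-01],
       [ 1.28796043e-01, -1.81618662e-02, -9.91504779e-01]]), 't': array([-0.02414702,  0.53186166,  1.58159492])}
{'camera_matrix': array([[404.98475266,   0.        , 313.07802268],
       [  0.        , 404.98475266, 234.45802531],
       [  0.        ,   0.        ,   1.        ]]), 'tool_from_camera': array([[-5.65340102e-05, -9.57740351e-01, -2.87634173e-01,
         7.38544464e-02],
       [ 9.99999736e-01,  1.54209892e-04, -7.10023530e-04,
        -4.38269621e-04],
       [ 7.24374220e-04, -2.87634138e-01,  9.57740089e-01,
        -1.74203088e-01],
       [ 0.00000000e+00,  0.00000000e+00,  0.00000000e+00,
         1.00000000e+00]])}
```

View pics/scene.png

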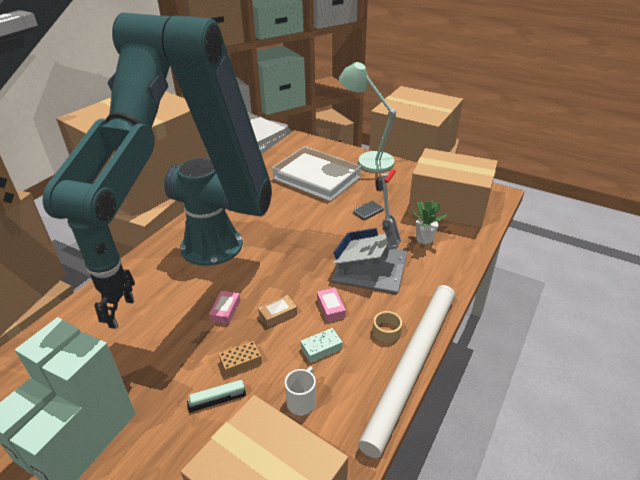

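View pics/top.png

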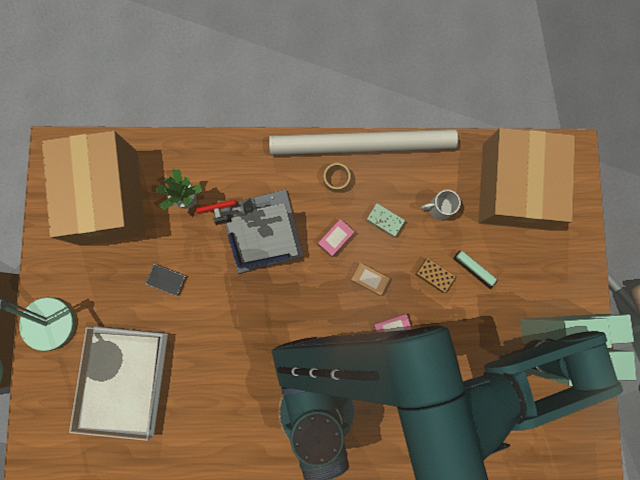

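Run:
```python
import cv2, numpy as np
a=cv2.imread("pics/top.png")[180:280,180:310];b=cv2.imread("pics/scene.png")[160:300,320:420]
a=cv2.resize(a,(520,400),interpolation=2)
a=np.vstack([a,np.zeros((160,520,3),np.uint8)]);b=cv2.resize(b,None,fx=2.7,fy=4,interpolation=2)
cv2.imwrite("pics/c1.png",np.hstack([a,b]))
t=cv2.imread("pics/top.png")
K=np.array([[492.53,0,323.96],[0,492.53,245.22],[0,0,1]])
```

```text
(no output)
```

View pics/c1.png

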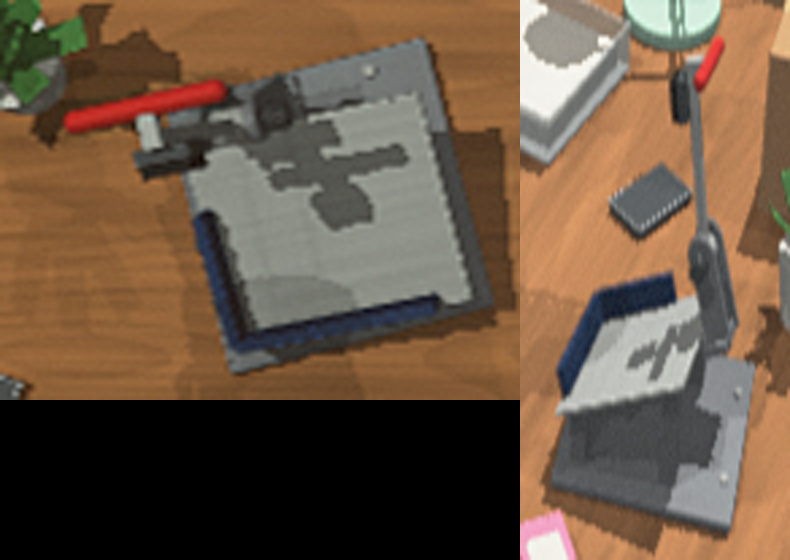

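```bash
cat > h.py <<'E'
from workcell import env, vision
import cv2, numpy as np
from scipy.spatial.transform import Rotation as Ro
from scipy.optimize import least_squares
def pose():
    s=env.get_state(); return np.array(s['eef_pos']),Ro.from_quat(s['tcp_rot']).as_matrix()
def cam(n,P=None):
    m=vision.camera_model(n);K=m['camera_matrix']
    if n!='wrist': return K,m['R'],m['t']
    p,R=P; T=m['tool_from_camera']; Rw=R@T[:3,:3]; tw=R@T[:3,3]+p
    return K,Rw.T,-Rw.T@tw
def proj(c,X):
    K,R,t=c; u=(np.atleast_2d(X)@R.T+t)@K.T; return u[:,:2]/u[:,2:]
def ray(c,uv,z):
    K,R,t=c; d=np.c_[np.atleast_2d(uv),np.ones(len(np.atleast_2d(uv)))]@np.linalg.inv(K).T@R; o=-R.T@t
    return o+d*((z-o[2])/d[:,2:])
def go(p,R):
    "from the measured pose: linear mm in present tool axes, then rotvec deg"
    p0,R0=pose(); print('lin',(R0.T@(np.array(p)-p0)*1e3).round(1),'rot',np.degrees(Ro.from_matrix(R0.T@R).as_rotvec()).round(2))
def down(a):
    "tool pointing down, tool x at world azimuth a deg"
    a=np.radians(a);c,s=np.cos(a),np.sin(a); return np.array([[c,s,0],[s,-c,0],[0,0,-1.]])
E
python3 - <<'E'
from h import *
c=cam('top')
t=cv2.imread("pics/top.png")
h=cv2.cvtColor(t,cv2.COLOR_BGR2HSV)
m=np.zeros(t.shape[:2],np.uint8); m[255:305,340:400]=1
L=((h[...,1]<110)&(h[...,2]>130)).astype(np.uint8)*m
n,l,st,ce=cv2.connectedComponentsWithStats(L);i=1+st[1:,4].argmax();print(st[i],ce[i])
pts=np.argwhere(l==i)[:,::-1].astype(float); W=ray(c,pts,.036)
print(W.mean(0)); ev,V=np.linalg.eigh(np.cov(W[:,:2].T));print(ev**.5,np.degrees(np.arctan2(V[1],V[0])))
# press points: crop/4+(180,180)
for n,u,z in [('corner',(240,340),.07),('long end',(440,300),.07),('side end',(205,215),.1),('baseRU',(425,40),.0),('baseLD',(232,372),0),('baseRD',(490,310),0)]:
    print(n,ray(c,np.array(u)/4+180,z).round(3))
p=W.mean(0); a=0
for a in (0,10,20,-10,-20): print(a); go([*(p[:2]-.07*np.array([np.cos(np.radians(a)),np.sin(np.radians(a))])),.25],down(a))
print(pose()[1].round(3))
E
```

```text
[359 269  23  20 276] [370.17753623 278.47826087]
[ 0.42244247 -0.17506252  0.036     ]
[0.0128928 0.0189286] [152.51078739  62.51078739]
corner [[0.464 0.243 0.07 ]]
long end [[0.496 0.084 0.07 ]]
side end [[0.56  0.268 0.1  ]]
baseRU [[0.726 0.102 0.   ]]
baseLD [[0.443 0.26  0.   ]]
baseRD [[0.495 0.046 0.   ]]
0
lin [ 269.6 -312.8  -50.5] rot [-1.000e-01  1.000e-02  2.033e+01]
10
lin [ 266.4 -301.1  -50.5] rot [-0.1  -0.   10.33]
20
lin [ 265.3 -288.9  -50.5] rot [-0.1  -0.01  0.33]
-10
lin [ 274.8 -323.8  -50.5] rot [-1.000e-01  1.000e-02  3.033e+01]
-20
lin [ 281.9 -333.8  -50.5] rot [-1.000e-01  2.000e-02  4.033e+01]
[[ 0.938  0.347 -0.   ]
 [ 0.347 -0.938  0.002]
 [ 0.    -0.002 -1.   ]]
```

```bash
python3 -m crank '{"gripper":[-1,-1,-1,-1,-1,-1,-1,-1,-1,-1,-1,-1,-1,-1,-1,-1,-1],"linear":[[33.5,-29,0],[33.5,-29,0],[33.5,-29,0],[33.5,-29,0],[33.5,-29,0],[33.5,-29,0],[33.5,-29,0],[33.5,-29,0],[33.5,-29,0],[33.5,-29,0],[0,0,0],[0,0,0],[0,0,0],[0,0,0],[0,0,0],[0,0,0],[0,0,0]],"dr":[[0,0,0],[0,0,0],[0,0,0],[0,0,0],[0,0,0],[0,0,0],[0,0,0],[0,0,0],[0,0,0],[0,0,0],[0,0,-8.4],[0,0,-8.4],[0,0,-8.4],[0,0,-8.4],[0,0,-8.4],[0,0,0],[0,0,0]]}'
python3 - <<'E'
from h import *
P=pose();im=vision.read_camera('wrist')[:,:,::-1];cv2.imwrite('pics/w1.png',im);np.savez('w1.npz',p=P[0],R=P[1])
c=cam('wrist',P);print(P[0],proj(c,[.422,-.175,.036]))
E
```

```text
t: 2.22
eef_pos: [0.4217, -0.1742, 0.1996]
tcp_rot: [0.856, 0.516, -0.0, -0.0]
wrist_force: [-0.2, 0.5, 1.1]
gripper_width: 0.0853
finger_force: 0.0
[ 0.42165004 -0.17418896  0.19955026] [[314.12755605 204.44433673]]
```

View pics/w1.png

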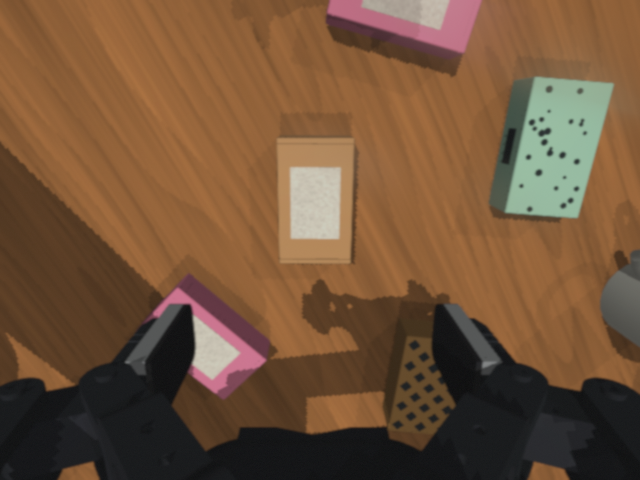

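```bash
python3 -m crank '{"gripper":[-1,-1,-1,-1,-1,-1,-1,-1,1,1,1,1,1,1],"linear":[[0,1,35],[0,0,35],[0,0,35],[0,0,35],[0,0,30],[0,0,15],[0,0,10],[0,0,0],[0,0,0],[0,0,0],[0,0,0],[0,0,0],[0,0,0],[0,0,0]],"dr":[[0,0,0],[0,0,0],[0,0,0],[0,0,0],[0,0,0],[0,0,0],[0,0,0],[0,0,0],[0,0,0],[0,0,0],[0,0,0],[0,0,0],[0,0,0],[0,0,0]]}' 40; python3 -c "
from h import *
print(env.get_state()['finger_force'])"
```

```text
t: 4.03
eef_pos: [0.4227, -0.1747, 0.0047]
tcp_rot: [0.856, 0.518, 0.0, -0.0]
wrist_force: [1.3, -0.1, -0.0]
gripper_width: -0.0005
finger_force: 0.0
0.0
```

Run:
```python
from h import *
P=pose();cv2.imwrite('pics/w2.png',np.hstack([cv2.resize(vision.read_camera(n)[:,:,::-1],(400,300)) for n in('wrist','scene')]))
```

```text
(no output)
```

View pics/w2.png

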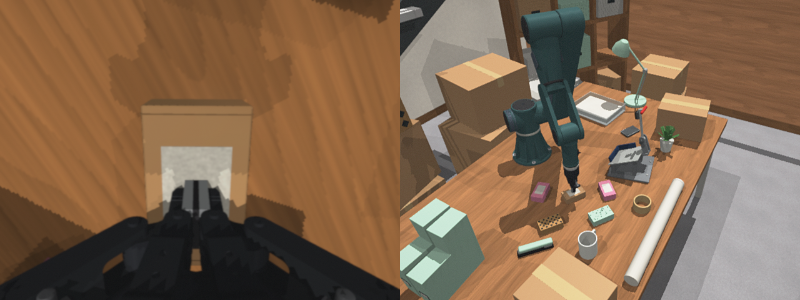

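Run:
```python
from h import *
P=pose();c=cam('wrist',P);im=vision.read_camera('wrist')[:,:,::-1]
R=P[1];print(P[0],np.degrees(Ro.from_matrix(R).as_rotvec()))
for z in(.0,-.019,-.036,-.054): print(z,proj(c,P[0]+R@[0,0,z]))
for h in (0,.036):
  C=np.array([.4227,-.1747,h]);print(h,[proj(c,C+R@[sx*.055,sy*.032,0])[0].round() for sx in(1,-1) for sy in(1,-1)])
cv2.imwrite('pics/w3.png',im)
```

```text
[ 0.42266281 -0.17469705  0.00467593] [-1.54015061e+02 -9.31432540e+01  1.00350144e-03]
0.0 [[313.07551303 279.33420397]]
-0.019 [[313.04099473 297.14297921]]
-0.036 [[313.00317704 316.65398831]]
-0.054 [[312.95329108 342.39128874]]
0 [array([386., 158.]), array([240., 158.]), array([375., 375.]), array([251., 375.])]
0.036 [array([404., 169.]), array([222., 169.]), array([388., 427.]), array([239., 427.])]
```

View pics/w3.png

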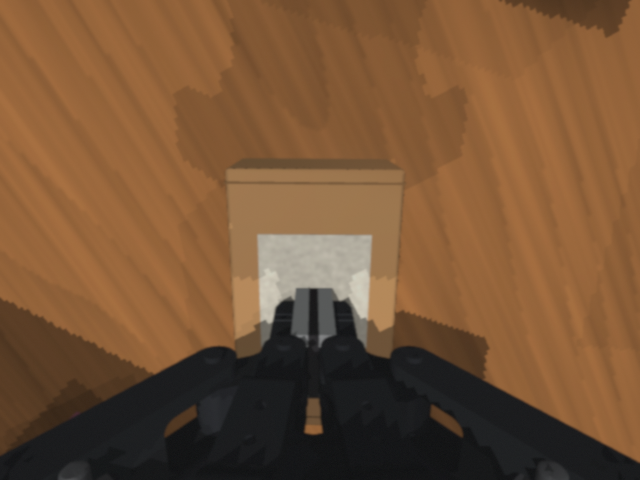

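The shut fingers appear sunk into the carton, with the pads at about (313,288) on the label and no grip force. I'll open them, then close in stages and watch the width.

```bash
python3 -m crank '{"gripper":[-1,-1,-1,-1,-1],"linear":[[0,0,0],[0,0,0],[0,0,0],[0,0,0],[0,0,0]],"dr":[[0,0,0],[0,0,0],[0,0,0],[0,0,0],[0,0,0]]}'; python3 -m crank '{"gripper":[-0.6,-0.6],"linear":[[0,0,0],[0,0,0]],"dr":[[0,0,0],[0,0,0]]}' 30;  python3 -m crank '{"gripper":[0,0],"linear":[[0,0,0],[0,0,0]],"dr":[[0,0,0],[0,0,0]]}' 30
```

```text
t: 4.8
eef_pos: [0.4227, -0.1747, 0.0047]
tcp_rot: [0.856, 0.518, -0.0, -0.0]
wrist_force: [-0.0, -0.1, -0.1]
gripper_width: 0.0855
finger_force: 0.0
t: 5.05
eef_pos: [0.4227, -0.1747, 0.0047]
tcp_rot: [0.856, 0.517, 0.0, -0.0]
wrist_force: [-0.0, 0.5, -0.8]
gripper_width: 0.0683
finger_force: 0.0
t: 5.3
eef_pos: [0.4227, -0.1747, 0.0047]
tcp_rot: [0.856, 0.518, 0.0, -0.0]
wrist_force: [-0.4, 0.1, -0.3]
gripper_width: 0.0427
finger_force: 0.0
```

The fingertips in both wrist pictures project about 32 mm behind the stated TCP, so the fingers only swept over the carton's top. I'll open, go down 31 mm and close again.

```bash
python3 -m crank '{"gripper":[-1,-1,-1,-1,-1,-1,-1,-1],"linear":[[0,0,0],[0,0,0],[0,0,0],[0,0,8],[0,0,8],[0,0,8],[0,0,7],[0,0,0]],"dr":[[0,0,0],[0,0,0],[0,0,0],[0,0,0],[0,0,0],[0,0,0],[0,0,0],[0,0,0]]}'; python3 -m crank '{"gripper":[-0.3,-0.3,-0.3,-0.3],"linear":[[0,0,0],[0,0,0],[0,0,0],[0,0,0]],"dr":[[0,0,0],[0,0,0],[0,0,0],[0,0,0]]}' 40
```

```text
t: 6.3
eef_pos: [0.4222, -0.1744, -0.027]
tcp_rot: [0.856, 0.518, -0.0, -0.001]
wrist_force: [0.3, 0.2, -0.4]
gripper_width: 0.0854
finger_force: 0.0
t: 6.8
eef_pos: [0.4229, -0.1749, -0.026]
tcp_rot: [0.856, 0.517, 0.0, 0.0]
wrist_force: [0.2, 0.8, 3.4]
gripper_width: 0.0633
finger_force: 45.1
```

```bash
python3 -m crank '{"gripper":[1,1,1,1,1,1,1,1,1,1,1,1,1,1,1,1,1,1,1,1],"linear":[[0,0,-10],[0,0,-46],[0,0,-54],[0,0,-54],[0,0,-54],[0,0,-54],[0,0,-54],[40,-29,0],[40,-29,0],[40,-29,0],[40,-29,0],[40,-29,0],[40,-29,0],[38,-29,0],[0,0,0],[0,0,0],[0,0,0],[0,0,0],[0,0,0],[0,0,0]],"dr":[[0,0,0],[0,0,0],[0,0,0],[0,0,0],[0,0,0],[0,0,0],[0,0,0],[0,0,0],[0,0,0],[0,0,0],[0,0,0],[0,0,0],[0,0,0],[0,0,0],[0,0,-10],[0,0,-10],[0,0,-10],[0,0,-10],[0,0,0],[0,0,0]]}'
python3 - <<'E'
from h import *
P=pose();im=vision.read_camera('wrist')[:,:,::-1];np.savez('w4.npz',p=P[0],R=P[1]);cv2.imwrite('pics/w4.png',im)
cv2.imwrite('pics/w4v.png',im)
E
```

```text
t: 9.3
eef_pos: [0.3715, 0.1656, 0.2997]
tcp_rot: [0.628, 0.778, -0.0, -0.0]
wrist_force: [-0.1, -0.3, -2.7]
gripper_width: 0.0633
finger_force: 47.4
```

View pics/w4v.png

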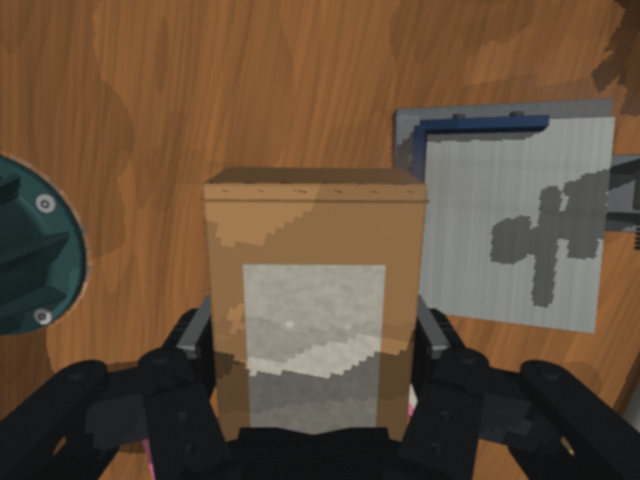

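Run:
```python
import cv2,numpy as np
im=cv2.imread('pics/w4.png')
a=cv2.resize(im[95:170,390:560],None,fx=4.6,fy=4.6,interpolation=2)
b=cv2.resize(im[295:345,415:615],None,fx=3.9,fy=3.9,interpolation=2)
b=np.hstack([b,np.zeros((b.shape[0],a.shape[1]-b.shape[1],3),np.uint8)]);print(a.shape,b.shape)
cv2.imwrite('pics/w4c.png',np.vstack([a,b]))
```

```text
(345, 782, 3) (195, 782, 3)
```

View pics/w4c.png

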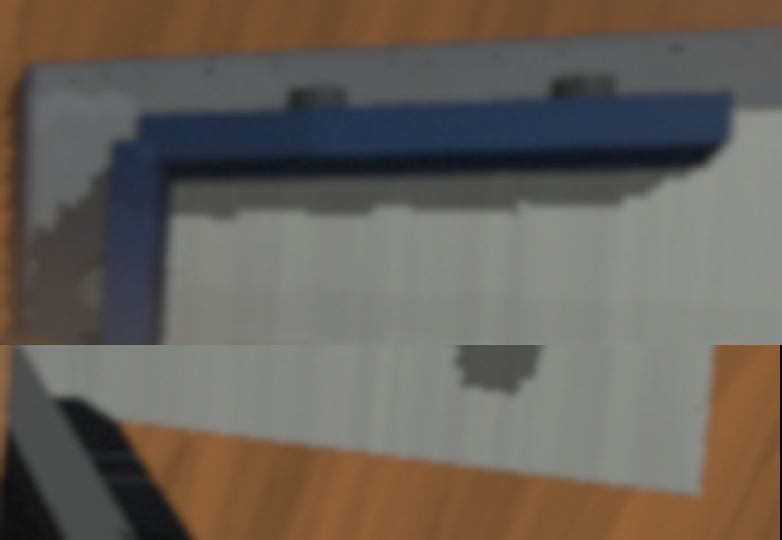

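```bash
cat > fit.py <<'E'
from h import *
d=np.load('w4.npz');cw=cam('wrist',(d['p'],d['R']));ct=cam('top');cs=cam('scene')
O=[(105,10,30,548.7,114.6),(105,0,30,548.3,126.1),(0,0,30,425,129.4),(-5,10,30,420,119.8),(-10,5,30,413.9,125.7),(0,0,0,426.6,133.7),(105,0,0,543.5,130),(160,-185,0,594.1,333.1),(160,0,0,613.6,117)]
O=np.array(O,float)
T=np.array([(226,-55,226,216.2,206.5),(0,0,30,240/4+180,335/4+180),(-5,-160,30,441/4+180,303/4+180)])
S=np.array([(226,-55,226,389.6,175.5)])
def Rc(p): return Ro.from_euler('ZYX',p).as_matrix()
def res(p,parts=False):
    R=Rc(p[3:]);f=lambda c,A:(proj(c,p[:3]+A[:,:3]/1e3@R.T)-A[:,3:])
    l=p[:3]+np.array([[0,-.185,0],[.16,-.185,0]])@R.T;a,b=proj(cw,l);n=np.array([a[1]-b[1],b[0]-a[0]]);n/=np.linalg.norm(n)
    r=[f(cw,O),f(ct,T)*.5,f(cs,S)*.3]
    if parts: return r
    return np.r_[r[0].ravel(),((447.9,314.3)-a)@n,r[1].ravel(),r[2].ravel()]
p0=np.r_[.464,.243,.05,np.radians([12,-22,-12])]
best=None
for sg in (1,-1):
  s=least_squares(res,np.r_[.464,.243,.05,np.radians([12,-22*1,sg*12])],loss='soft_l1')
  if best is None or s.cost<best.cost: best=s
p=best.x
R=Rc(p[3:])
if __name__=='__main__':
    print(best.cost,p[:3].round(4),np.degrees(p[3:]).round(2));print(R.round(3));print([x.round(1).tolist() for x in res(p,True)])
    print('sigma',np.sqrt(np.diag(np.linalg.inv(best.jac.T@best.jac))).round(4))
    print('home',p[:3]+R@[.032,-.055,0])
    np.savez('press.npz',o=p[:3],R=R)
E
python3 fit.py
```

```text
15.484997820283695 [0.4762 0.2419 0.0438] [ 15.09 -21.94 -12.12]
[[ 0.896 -0.179 -0.407]
 [ 0.241  0.964  0.108]
 [ 0.374 -0.195  0.907]]
[[[0.6, -0.7], [0.1, -0.4], [-1.1, 0.5], [-0.9, -0.2], [-0.3, -0.6], [0.9, 0.9], [-0.3, 1.2], [0.3, -0.7], [0.4, 12.1]], [[-0.0, -0.1], [-0.3, 0.6], [-1.2, 0.3]], [[0.1, 0.1]]]
sigma [0.0014 0.0005 0.0025 0.0044 0.0136 0.0138]
home [0.51468132 0.19657651 0.0664772 ]
```

```bash
sed -i 's/,(160,0,0,613.6,117)\]/]/; s/^best=None/g=lambda q:np.r_[q,np.radians([-22,-12])]/; s/^for sg in.*/best=least_squares(lambda q:res(g(q)),p0[:4],loss="soft_l1")/; /s=least_squares/d; /if best is None/d; s/^p=best.x/p=g(best.x)/' fit.py; python3 fit.py
python3 - <<'E'
from h import *
d=np.load('press.npz');o,R=d['o'],d['R']
# tool: x=corner y, y=corner x, z=-n
Rt=np.c_[R[:,1],R[:,0],-R[:,2]];print(np.linalg.det(Rt))
# TCP relative carton underside: TCP at reported z -0.026 with underside at 0 => TCP 26mm below underside
t=lambda x,y,z:o+R@(np.array([x,y,z])/1e3+[0,0,-.026])
print(t(68,-62,60)); go(t(68,-62,60),Rt); go(t(68,-62,4),Rt)
E
```

```text
4.031018502289399 [0.4762 0.2419 0.0441] [ 14.98 -22.   -12.  ]
[[ 0.896 -0.178 -0.408]
 [ 0.24   0.965  0.106]
 [ 0.375 -0.193  0.907]]
[[[0.8, -0.4], [0.2, -0.1], [-1.0, 0.6], [-0.8, -0.2], [-0.2, -0.6], [1.0, 1.0], [-0.1, 1.5], [-0.0, -0.3]], [[0.1, -0.1], [-0.3, 0.6], [-1.2, 0.3]], [[0.1, 0.1]]]
sigma [0.0008 0.0004 0.0014 0.004 ]
home [0.51466078 0.19648177 0.06665944]
0.9999999999999997
[0.53428614 0.20196269 0.11233005]
lin [  1.3 166.7 187.3] rot [-22.22 -11.31  -0.46]
lin [ -9.3 187.8 238.1] rot [-22.22 -11.31  -0.46]
```

```bash
python3 -m crank '{"gripper":[1,1,1,1,1,1,1],"linear":[[0,35,0],[0,35,0],[0,30,0],[0,0,0],[0,0,0],[0,0,0],[0,0,0]],"dr":[[0,0,0],[0,0,0],[0,0,0],[-7.4,-3.8,-0.2],[-7.4,-3.8,-0.2],[-7.4,-3.8,-0.1],[0,0,0]]}'
cat > tgt.py <<'E'
from h import *
import sys
d=np.load('press.npz');o,R=d['o'],d['R'];Rt=np.c_[R[:,1],R[:,0],-R[:,2]]
def t(x,y,z):return o+R@(np.array([x,y,z])/1e3)
def at():
    p,Q=pose();print('tcp in corner mm',(R.T@(p-o)*1e3).round(1));s=env.get_state();print('force corner',(R.T@s['wrist_force']).round(1),'grip',s['finger_force'],s['gripper_width'],'t',s['t'])
if len(sys.argv)>3: at();go(t(*map(float,sys.argv[1:4])),Rt)
E
python3 tgt.py 68 -62 34;python3 tgt.py 68 -62 -22
```

```text
t: 10.22
eef_pos: [0.4656, 0.1869, 0.2976]
tcp_rot: [0.608, 0.764, 0.086, 0.196]
wrist_force: [-1.5, -0.4, -4.0]
gripper_width: 0.0631
finger_force: 47.5
tcp in corner mm [  72.2 -100.1  228.4]
force corner [-3.   0.7 -3.1] grip 47.54464387893677 0.06311149994739453 t 10.225
lin [ 38.   -3.3 194.5] rot [-0.21 -0.03  0.33]
tcp in corner mm [  72.2 -100.1  228.4]
force corner [-3.   0.7 -3.1] grip 47.54464387893677 0.06311149994739453 t 10.225
lin [ 38.   -3.1 250.5] rot [-0.21 -0.03  0.33]
```

```bash
python3 -m crank '{"gripper":[1,1,1,1,1,1,1,1,1],"linear":[[19,-2,10],[19,-1,35],[0,0,45],[0,0,45],[0,0,45],[0,0,32],[0,0,18],[0,0,8],[0,0,0]],"dr":[[-0.2,0,0.3],[0,0,0],[0,0,0],[0,0,0],[0,0,0],[0,0,0],[0,0,0],[0,0,0],[0,0,0]]}'
python3 tgt.py 68 -62 -22; python3 -c "
from h import *
cv2.imwrite('pics/s5.png',vision.read_camera('scene')[160:300,320:440,::-1].repeat(4,0).repeat(4,1))"
```

```text
t: 11.35
eef_pos: [0.5588, 0.1979, 0.0761]
tcp_rot: [0.611, 0.761, 0.09, 0.198]
wrist_force: [-1.6, -0.3, -3.5]
gripper_width: 0.0634
finger_force: 47.4
tcp in corner mm [ 75.4 -63.3  -9.3]
force corner [-2.8  0.6 -2.6] grip 47.44875490665436 0.06340946535896272 t 11.35
lin [ 1.3 -7.5 12.7] rot [ 0.25  0.02 -0.15]
```

View pics/s5.png

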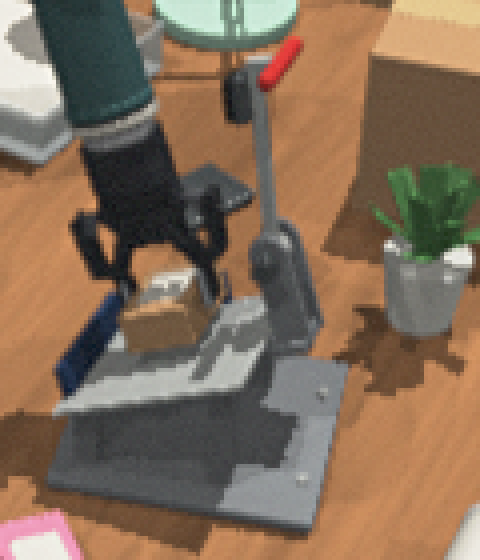

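```bash
python3 -m crank '{"gripper":[1,1,1,1],"linear":[[0,-3,4],[0,-2,4],[0,0,3],[0,0,0]],"dr":[[0,0,0],[0,0,0],[0,0,0],[0,0,0]]}' >/dev/null;python3 tgt.py 68 -62 -24;for i in 1; do python3 -m crank '{"gripper":[1,1],"linear":[[0,0,2],[0,0,0]],"dr":[[0,0,0],[0,0,0]]}' >/dev/null; python3 tgt.py 68 -62 -24; done
```

```text
tcp in corner mm [ 69.6 -63.  -20.4]
force corner [-1.1 -0.5 -2.1] grip 47.58941352367401 0.06333087955866191 t 11.9
lin [ 1.  -1.7  3.6] rot [ 0.23  0.   -0.1 ]
tcp in corner mm [ 69.8 -63.  -22.4]
force corner [-0.6  1.2 -3.1] grip 47.58855164051056 0.06293768345097886 t 12.15
lin [ 1.  -1.8  1.6] rot [ 0.23  0.   -0.11]
```

```bash
for i in 1; do python3 -m crank '{"gripper":[1,1],"linear":[[0,0,1.5],[0,0,0]],"dr":[[0,0,0],[0,0,0]]}' >/dev/null; python3 tgt.py 68 -62 -24; python3 -m crank '{"gripper":[1,1],"linear":[[0,0,1.5],[0,0,0]],"dr":[[0,0,0],[0,0,0]]}' >/dev/null; python3 tgt.py 68 -62 -24; done
```

```text
tcp in corner mm [ 69.9 -63.  -23.8]
force corner [-1.3  0.9 -0.9] grip 47.89500832557678 0.06366113975367378 t 12.4
lin [ 1.  -1.9  0.2] rot [ 0.25  0.   -0.11]
tcp in corner mm [ 70.  -62.8 -24.5]
force corner [-2.3  2.1 10.8] grip 49.36652183532715 0.06323656138203006 t 12.65
lin [ 0.8 -2.  -0.5] rot [ 0.29 -0.01 -0.14]
```

```bash
python3 -m crank '{"gripper":[1,-0.5,-1,-1,-1,-1,-1,-1,-1,-1,-1,-1,-1],"linear":[[0,0,-0.5],[0,0,0],[0,0,0],[0,0,0],[0,0,-10],[0,0,-15],[0,0,-20],[0,0,-35],[0,0,-45],[0,0,-45],[0,0,-20],[0,0,0],[0,0,0]],"dr":[[0,0,0],[0,0,0],[0,0,0],[0,0,0],[0,0,0],[0,0,0],[0,0,0],[0,0,0],[0,0,0],[0,0,0],[0,0,0],[0,0,0],[0,0,0]]}'
python3 - <<'E'
from tgt import *
P=pose();im=vision.read_camera('wrist')[:,:,::-1];np.savez('w6.npz',p=P[0],R=P[1]);cv2.imwrite('pics/w6.png',im)
c=cam('wrist',P)
at()
for n,X in [('home top corners',[(0,0,36),(64,0,36),(64,-110,36),(0,-110,36)]),('fence in top',[(0,0,30),(105,0,30),(0,-160,30)])]:
    print(n,proj(c,np.array([t(*x) for x in X])).round(1).tolist())
E
```

```text
t: 14.28
eef_pos: [0.4815, 0.215, 0.2316]
tcp_rot: [0.61, 0.762, 0.09, 0.198]
wrist_force: [0.1, 0.5, -1.1]
gripper_width: 0.0854
finger_force: 0.0
tcp in corner mm [ 68.2 -63.1 164.5]
force corner [-0.6  0.1  0.7] grip 0.0 0.0854026776215739 t 14.325
home top corners [[216.9, 128.9], [305.3, 128.7], [306.3, 270.3], [226.5, 270.5]]
fence in top [[218.7, 128.6], [360.9, 128.3], [231.6, 322.6]]
```

View pics/w6.png

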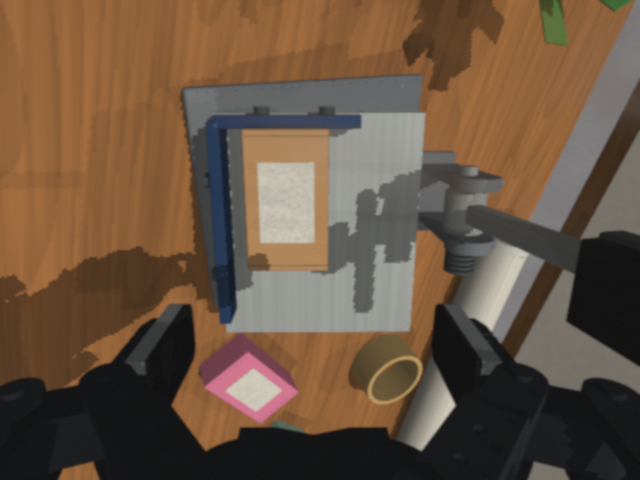

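The picture shows the carton lying square but short of the long fence. Its top left corner is at (242,131) where home would be (217,129), so it is about 17 mm short in x. In y it is nearly home. I'll nudge it with shut fingers from the upslope side.

```bash
python3 -m crank '{"gripper":[1,1,1,1,1,1,1,1,1,1],"linear":[[4,9,20],[4,9,20],[0,9,25],[0,9,25],[0,0,25],[0,0,25],[0,0,20],[0,0,15],[0,0,9],[0,0,0]],"dr":[[0.2,0,-0.1],[0,0,0],[0,0,0],[0,0,0],[0,0,0],[0,0,0],[0,0,0],[0,0,0],[0,0,0],[0,0,0]]}'; python3 tgt.py 86 -55 -20
```

```text
t: 15.58
eef_pos: [0.5877, 0.2117, 0.0763]
tcp_rot: [0.61, 0.762, 0.088, 0.197]
wrist_force: [0.3, 0.7, 0.1]
gripper_width: 0.0003
finger_force: 0.0
tcp in corner mm [104.7 -55.2 -19.4]
force corner [0.5 0.6 0. ] grip 0.0 0.0002639883150629155 t 15.575
lin [  0.2 -18.7   0.6] rot [-0.03  0.02  0.  ]
```

```bash
python3 -m crank '{"gripper":[1,1,1,1,1,1,1,1],"linear":[[0,-3,0],[0,-3,0],[0,-3,0],[0,-3,0],[0,-2.5,0],[0,-2.5,0],[0,-2,0],[0,0,0]],"dr":[[0,0,0],[0,0,0],[0,0,0],[0,0,0],[0,0,0],[0,0,0],[0,0,0],[0,0,0]]}'>/dev/null; python3 tgt.py 78 -55 -20
cat > edge.py <<'E'
from tgt import *
P=pose();im=vision.read_camera('wrist');c=cam('wrist',P)
# rectify the plane z=36 of the corner frame, 4 px/mm, x -20..130, y -150..30
A=np.array([(-20,30),(130,30),(130,-150),(-20,-150)],float)
uv=proj(c,np.array([t(x,y,36) for x,y in A])).astype(np.float32)
H=cv2.getPerspectiveTransform(uv,np.float32([(0,0),(600,0),(600,720),(0,720)]))
h=cv2.cvtColor(cv2.warpPerspective(im,H,(600,720)),cv2.COLOR_RGB2HSV).astype(int)
# white label: low saturation, bright, and kraft: orange hue
kr=((h[...,0]>8)&(h[...,0]<22)&(h[...,1]>80)&(h[...,2]>70)).astype(np.uint8)
roi=np.zeros_like(kr);roi[100:640,60:480]=1
kr=cv2.morphologyEx(kr*roi,cv2.MORPH_OPEN,np.ones((5,5)))
n,l,st,ce=cv2.connectedComponentsWithStats(kr)
for i in range(1,n):
    if st[i,4]>3000:
        k=cv2.findContours((l==i).astype(np.uint8),0,1)[0][0];(u,v),wh,a=cv2.minAreaRect(k)
        x0,y0,w,hh=st[i,:4];print('blob x',x0/4-20,(x0+w)/4-20,'y',30-(y0+hh)/4,30-y0/4,'rect centre',round(u/4-20,1),round(30-v/4,1),'size',np.round(np.array(wh)/4,1),'ang',round(a,2))
E
python3 edge.py
```

```text
tcp in corner mm [ 85.9 -55.1 -18.8]
force corner [ 0.8  0.1 -0.2] grip 0.0 0.00016287692665636113 t 16.575
lin [ 0.1 -7.9  1.2] rot [ 0.02  0.01 -0.  ]
blob x 7.25 74.75 y -80.75 0.75 rect centre 40.9 -39.9 size [81.2 67.2] ang 90.0
```

```bash
python3 -m crank '{"gripper":[1,1,1,1,1,1],"linear":[[0,-2,0],[0,-1.5,0],[0,-1,0],[0,-0.8,0],[0,-0.7,0],[0,0,0]],"dr":[[0,0,0],[0,0,0],[0,0,0],[0,0,0],[0,0,0],[0,0,0]]}'>/dev/null; python3 edge.py;python3 tgt.py 78 -55 -20
```

```text
blob x 2.25 69.5 y -80.0 0.75 rect centre 35.7 -39.5 size [67.  80.5] ang 0.0
tcp in corner mm [ 80.2 -55.  -18.8]
force corner [ 0.2 -0.8 -0.1] grip 0.0 0.00013618389546169525 t 17.425
lin [ 0.  -2.2  1.2] rot [ 0.04  0.   -0.01]
```

```bash
for i in 1; do python3 -m crank '{"gripper":[1,1,1,1],"linear":[[0,-0.5,0],[0,-0.5,0],[0,-0.3,0],[0,0,0]],"dr":[[0,0,0],[0,0,0],[0,0,0],[0,0,0]]}'>/dev/null; python3 tgt.py 78 -55 -20|grep -v lin;python3 -m crank '{"gripper":[1,1],"linear":[[0,-0.5,0],[0,0,0]],"dr":[[0,0,0],[0,0,0]]}'>/dev/null; python3 tgt.py 78 -55 -20|grep -v lin; python3 edge.py; done
```

```text
tcp in corner mm [ 78.8 -55.1 -18.8]
force corner [-1.1 -0.4  0.4] grip 0.0 0.00027576609077541414 t 17.925
tcp in corner mm [ 78.3 -55.1 -18.8]
force corner [-0.1 -0.2  0.1] grip 0.0 0.00021651647691846613 t 18.175
blob x 0.5 67.75 y -80.0 0.75 rect centre 34.0 -39.5 size [80.5 67. ] ang 90.0
```

```bash
python3 -m crank '{"gripper":[1,1,1],"linear":[[0,-0.5,0],[0,0,0],[0,0,0]],"dr":[[0,0,0],[0,0,0],[0,0,0]]}'>/dev/null; python3 tgt.py 78 -55 -20|grep -v lin;python3 -m crank '{"gripper":[1,1,1],"linear":[[0,-0.4,0],[0,0,0],[0,0,0]],"dr":[[0,0,0],[0,0,0],[0,0,0]]}'>/dev/null; python3 tgt.py 78 -55 -20|grep -v lin; python3 edge.py
```

```text
tcp in corner mm [ 77.9 -55.  -18.8]
force corner [-0.8  0.1  0.6] grip 0.0 -0.00017003511244778022 t 18.6
tcp in corner mm [ 77.5 -55.1 -18.8]
force corner [ 0.2  0.5 -0.6] grip 0.0 -0.0001332093015665788 t 18.975
blob x -0.25 67.0 y -80.0 0.75 rect centre 33.2 -39.5 size [80.5 67. ] ang 90.0
```

```bash
python3 -m crank '{"gripper":[1,1,1],"linear":[[0,-0.5,0],[0,0,0],[0,0,0]],"dr":[[0,0,0],[0,0,0],[0,0,0]]}'>/dev/null; python3 tgt.py 78 -55 -20|grep -v lin;python3 -m crank '{"gripper":[1,1,1],"linear":[[0,-0.4,0],[0,0,0],[0,0,0]],"dr":[[0,0,0],[0,0,0],[0,0,0]]}'>/dev/null; python3 tgt.py 78 -55 -20|grep -v lin; python3 edge.py
```

```text
tcp in corner mm [ 77.4 -55.  -18.7]
force corner [ 1.  -0.7 -0.6] grip 0.6477569416165352 -0.00018493850096354942 t 19.4
tcp in corner mm [ 77.4 -55.  -18.7]
force corner [ 3.2 -0.9 -1.4] grip 1.7301762476563454 -6.459984417506778e-05 t 19.775
blob x -0.25 67.0 y -79.75 0.75 rect centre 33.2 -39.4 size [80.2 67. ] ang 90.0
```

```bash
python3 -m crank '{"gripper":[1,1,1,1,1,1,1,1,1,1,1],"linear":[[0,2,0],[0,4,-10],[0,0,-25],[0,0,-25],[-29,-17,0],[-29,-17,0],[-29,-16,0],[0,0,20],[0,0,25],[0,0,14],[0,0,0]],"dr":[[0,0,0],[0,0,0],[0,0,0],[0,0,0],[0,0,0],[0,0,0],[0,0,0],[0,0,0],[0,0,0],[0,0,0],[0,0,0]]}'>/dev/null; python3 tgt.py 32 -122 -20; python3 edge.py
```

```text
tcp in corner mm [  31.6 -142.1  -18.1]
force corner [-0.4 -0.2 -0.5] grip 0.0 2.7109316117534463e-05 t 21.2
lin [20.1  0.4  1.9] rot [-0.08  0.02  0.01]
blob x -0.5 64.5 y -110.25 -39.75 rect centre 31.9 -74.9 size [70.2 64.7] ang 90.0
```

```bash
python3 -m crank '{"gripper":[1,1,1,1,1,1,1,1],"linear":[[4,0,0],[4,0,0],[4,0,0],[3,0,0],[2,0,0],[1,0,0],[0.5,0,0],[0,0,0]],"dr":[[0,0,0],[0,0,0],[0,0,0],[0,0,0],[0,0,0],[0,0,0],[0,0,0],[0,0,0]]}'>/dev/null; python3 tgt.py 32 -122 -20|grep -v lin; python3 -m crank '{"gripper":[1,1,1,1],"linear":[[0.5,0,0],[0.5,0,0],[0,0,0],[0,0,0]],"dr":[[0,0,0],[0,0,0],[0,0,0],[0,0,0]]}'>/dev/null; python3 tgt.py 32 -122 -20|grep -v lin
```

```text
tcp in corner mm [  32.6 -123.6  -17.8]
force corner [-0.6  1.8 -0.7] grip 0.0 -0.00015121579568850587 t 22.25
tcp in corner mm [  32.6 -122.5  -17.8]
force corner [-0.  -0.1  0.1] grip 0.0 6.854536713867112e-06 t 22.75
```

```bash
python3 -m crank '{"gripper":[1,1,1,1],"linear":[[0.4,0,0],[0.4,0,0],[0,0,0],[0,0,0]],"dr":[[0,0,0],[0,0,0],[0,0,0],[0,0,0]]}'>/dev/null; python3 tgt.py 32 -122 -20|grep -v lin;  python3 -m crank '{"gripper":[1,1,1],"linear":[[0.5,0,0],[0,0,0],[0,0,0]],"dr":[[0,0,0],[0,0,0],[0,0,0]]}'>/dev/null; python3 tgt.py 32 -122 -20|grep -v lin;python3 edge.py
```

```text
tcp in corner mm [  32.6 -121.8  -17.8]
force corner [ 0.4  0.  -0.2] grip 0.15394554859085474 -1.811761012953138e-05 t 23.25
tcp in corner mm [  32.6 -121.7  -17.8]
force corner [ 0.4 -4.4  0.1] grip 2.7526105439756066 -0.000187057073807562 t 23.625
blob x -0.5 64.5 y -110.75 -19.25 rect centre 31.9 -64.9 size [91.2 64.8] ang 90.0
```

```bash
python3 -m crank '{"gripper":[1,1,1,1,1,1,1,1,0,0,0,0,0,0,0,0],"linear":[[-2,0,0],[-6,0,-10],[0,0,-35],[0,0,-50],[0,0,-50],[0,0,-50],[0,0,-45],[0,0,-18],[7,25,0],[7,38,0],[7,38,0],[7,38,0],[7,38,0],[0,17,0],[0,0,0],[0,0,0]],"dr":[[0,0,0],[0,0,0],[0,0,0],[0,0,0],[0,0,0],[0,0,0],[0,0,0],[0,0,0],[0,0,0],[0,0,0],[0,0,0],[0,0,0],[0,0,0],[0,0,0],[0,0,0],[0,0,0]]}'; python3 tgt.py 226 -95 175
python3 - <<'E'
from tgt import *
P=pose();im=vision.read_camera('wrist');c=cam('wrist',P);h=cv2.cvtColor(im,cv2.COLOR_RGB2HSV).astype(int)
m=((h[...,0]<6)|(h[...,0]>174))&(h[...,1]>150)&(h[...,2]>60)
n,l,st,ce=cv2.connectedComponentsWithStats(m.astype(np.uint8))
print([ (st[i].tolist(),ce[i].round(1).tolist()) for i in range(1,n) if st[i,4]>200])
print('bar pred',proj(c,np.array([t(226,y,226) for y in(3,-55,-113)])).round(1).tolist())
E
```

```text
t: 25.68
eef_pos: [0.5966, 0.2305, 0.364]
tcp_rot: [0.61, 0.762, 0.088, 0.197]
wrist_force: [0.0, 0.3, -0.7]
gripper_width: 0.0426
finger_force: 0.0
tcp in corner mm [225.  -94.1 239.9]
force corner [-0.1  0.4 -0.6] grip 0.0 0.04264892160008753 t 25.675
lin [-0.9  1.1 64.9] rot [-0.05 -0.01  0.02]
[([300, 52, 35, 249, 7627], [317.3, 172.7])]
bar pred [[314.4, 56.2], [314.3, 190.3], [314.2, 302.7]]
```

```bash
python3 -m crank '{"gripper":[0,0,0,0,1,1,1,1],"linear":[[-1,1.2,20],[0,1.2,25],[0,0,20],[0,0,0],[0,0,0],[0,0,0],[0,0,0],[0,0,0]],"dr":[[0,0,0],[0,0,0],[0,0,0],[0,0,0],[0,0,0],[0,0,0],[0,0,0],[0,0,0]]}' 30 ; python3 tgt.py 226 -95 175
python3 - <<'E'
import numpy as np
a=np.radians(72.7+np.arange(0,101,5));x=171.75*np.cos(a);z=171.75*np.sin(a)
print([[0,round(b,1),round(-c,1)] for b,c in zip(np.diff(x),np.diff(z))])
E
```

```text
t: 26.72
eef_pos: [0.6246, 0.2231, 0.3075]
tcp_rot: [0.61, 0.762, 0.087, 0.196]
wrist_force: [-6.4, -1.6, 1.7]
gripper_width: 0.015
finger_force: 29.2
tcp in corner mm [227.1 -95.3 176.4]
force corner [-5.5 -0.7  4. ] grip 29.206761717796326 0.014965564923877983 t 26.725
lin [ 0.3 -1.1  1.4] rot [-0.1  0.  -0. ]
[[0, np.float64(-14.5), np.float64(-3.8)], [0, np.float64(-14.8), np.float64(-2.6)], [0, np.float64(-14.9), np.float64(-1.3)], [0, np.float64(-15.0), np.float64(0.1)], [0, np.float64(-14.9), np.float64(1.4)], [0, np.float64(-14.7), np.float64(2.7)], [0, np.float64(-14.5), np.float64(3.9)], [0, np.float64(-14.1), np.float64(5.2)], [0, np.float64(-13.6), np.float64(6.4)], [0, np.float64(-12.9), np.float64(7.5)], [0, np.float64(-12.2), np.float64(8.6)], [0, np.float64(-11.4), np.float64(9.7)], [0, np.float64(-10.6), np.float64(10.6)], [0, np.float64(-9.6), np.float64(11.5)], [0, np.float64(-8.6), np.float64(12.3)], [0, np.float64(-7.4), np.float64(13.0)], [0, np.float64(-6.3), np.float64(13.6)], [0, np.float64(-5.1), np.float64(14.1)], [0, np.float64(-3.8), np.float64(14.5)], [0, np.float64(-2.6), np.float64(14.8)]]
```

```bash
python3 -m crank '{"gripper":[1,1,1,1,1,1],"linear":[[0,-7.3,-1.9],[0,-7.2,-1.9],[0,-14.8,-2.6],[0,-14.9,-1.3],[0,-15,0.1],[0,0,0]],"dr":[[0,0,0],[0,0,0],[0,0,0],[0,0,0],[0,0,0],[0,0,0]]}' >/dev/null; python3 tgt.py 167.5 -95 183|grep -v lin;  python3 -m crank '{"gripper":[1,1,1,1,1,1,1],"linear":[[0,-7.5,0.7],[0,-7.4,0.7],[0,-14.7,2.7],[0,-14.5,3.9],[0,-14.1,5.2],[0,-13.6,6.4],[0,0,0]],"dr":[[0,0,0],[0,0,0],[0,0,0],[0,0,0],[0,0,0],[0,0,0],[0,0,0]]}' >/dev/null; python3 tgt.py 167.5 -95 183|grep -v lin
```

```text
tcp in corner mm [168.  -95.2 183.8]
force corner [ 1.5 -0.2  6.5] grip 31.870601177215576 0.014989416028614585 t 27.475
tcp in corner mm [ 95.2 -95.4 162.4]
force corner [ 1.4 -0.2  3.6] grip 33.04319500923157 0.015038062302706897 t 28.35
```

```bash
python3 -m crank '{"gripper":[1,1,1,1,1,1,1,1,1,1],"linear":[[0,-6.5,3.7],[0,-6.4,3.8],[0,-12.2,8.6],[0,-11.4,9.7],[0,-10.6,10.6],[0,-9.6,11.5],[0,-8.6,12.3],[0,-7.4,13],[0,-6.3,13.6],[0,0,0]],"dr":[[0,0,0],[0,0,0],[0,0,0],[0,0,0],[0,0,0],[0,0,0],[0,0,0],[0,0,0],[0,0,0],[0,0,0]]}' >/dev/null; python3 tgt.py 167.5 -95 183|grep -v lin;  python3 -m crank '{"gripper":[1,1,1,1,1,1],"linear":[[0,-2.5,7],[0,-2.6,7.1],[0,-1.8,6],[0,-1.6,5.5],[0,0,0],[0,0,0]],"dr":[[0,0,0],[0,0,0],[0,0,0],[0,0,0],[0,0,0],[0,0,0]]}' >/dev/null; python3 tgt.py 6 -95 33|grep -v lin
```

```text
tcp in corner mm [ 18.  -96.2  75.6]
force corner [ 2.1 -5.5  2.7] grip 36.48155629634857 0.014592268266272555 t 29.6
tcp in corner mm [  9.4 -96.4  50.8]
force corner [ 0.7 -6.1  5.6] grip 37.44429051876068 0.015024540433365574 t 30.35
```

```bash
python3 -m crank '{"gripper":[1,1,1,1,1],"linear":[[0,-1.2,5],[0,-0.7,4],[0,-0.3,2.5],[0,0,0],[0,0,0]],"dr":[[0,0,0],[0,0,0],[0,0,0],[0,0,0],[0,0,0]]}' >/dev/null; python3 tgt.py 6 -95 33|grep -v lin;  python3 -m crank '{"gripper":[1,1,1],"linear":[[0,-0.2,1.5],[0,0,0],[0,0,0]],"dr":[[0,0,0],[0,0,0],[0,0,0]]}' >/dev/null; python3 tgt.py 6 -95 33|grep -v lin;python3 -m crank '{"gripper":[1,1,1],"linear":[[0,-0.2,1],[0,0,0],[0,0,0]],"dr":[[0,0,0],[0,0,0],[0,0,0]]}' >/dev/null; python3 tgt.py 6 -95 33|grep -v lin
```

```text
tcp in corner mm [  6.7 -96.6  39.3]
force corner [-0.4 -6.6  5.9] grip 37.83973217010498 0.015156885276395379 t 30.975
tcp in corner mm [  6.4 -96.6  37.9]
force corner [-0.7 -5.9  6.6] grip 37.88531720638275 0.014688674686964921 t 31.35
tcp in corner mm [  6.3 -96.6  36.9]
force corner [-0.2 -5.9  6.8] grip 37.91229844093323 0.014814231165449014 t 31.725
```

```bash
python3 -m crank '{"gripper":[1,1,1],"linear":[[0,-0.1,0.8],[0,0,0],[0,0,0]],"dr":[[0,0,0],[0,0,0],[0,0,0]]}' >/dev/null; python3 tgt.py 6 -95 33|grep -v lin;  python3 -m crank '{"gripper":[1,1,1],"linear":[[0,-0.1,0.8],[0,0,0],[0,0,0]],"dr":[[0,0,0],[0,0,0],[0,0,0]]}' >/dev/null; python3 tgt.py 6 -95 33|grep -v lin;python3 -m crank '{"gripper":[1,1,1],"linear":[[0,-0.1,0.5],[0,0,0],[0,0,0]],"dr":[[0,0,0],[0,0,0],[0,0,0]]}' >/dev/null; python3 tgt.py 6 -95 33|grep -v lin
```

```text
tcp in corner mm [  6.1 -96.6  36. ]
force corner [ 0.2 -5.6  5. ] grip 37.98409044742584 0.014631943964260102 t 32.1
tcp in corner mm [  5.9 -96.6  35.2]
force corner [ 0.  -6.3  5.5] grip 37.980127930641174 0.014834000499070774 t 32.475
tcp in corner mm [  5.9 -96.6  34.7]
force corner [-0.8 -6.4  5.7] grip 38.01478385925293 0.014833019692816755 t 32.85
```

```bash
python3 -m crank '{"gripper":[1,1,1],"linear":[[0,-0.1,0.7],[0,0,0],[0,0,0]],"dr":[[0,0,0],[0,0,0],[0,0,0]]}' >/dev/null; python3 tgt.py 6 -95 33|grep -v lin;  python3 -m crank '{"gripper":[1,1,1],"linear":[[0,-0.1,0.6],[0,0,0],[0,0,0]],"dr":[[0,0,0],[0,0,0],[0,0,0]]}' >/dev/null; python3 tgt.py 6 -95 33|grep -v lin;python3 -m crank '{"gripper":[1,1,1],"linear":[[0,0,0.5],[0,0,0],[0,0,0]],"dr":[[0,0,0],[0,0,0],[0,0,0]]}' >/dev/null; python3 tgt.py 6 -95 33|grep -v lin
```

```text
tcp in corner mm [  5.7 -96.6  34. ]
force corner [ 0.5 -5.9  5.7] grip 38.01533639431 0.014750669857267957 t 33.225
tcp in corner mm [  5.6 -96.6  33.4]
force corner [-0.6 -6.7  6.2] grip 38.032094836235046 0.014694629705654244 t 33.6
tcp in corner mm [  5.6 -96.6  32.9]
force corner [-1.  -6.   6.5] grip 38.06406855583191 0.014645026282060847 t 33.975
```

```bash
python3 -m crank '{"gripper":[1,1,1],"linear":[[0,0,0.5],[0,0,0],[0,0,0]],"dr":[[0,0,0],[0,0,0],[0,0,0]]}' >/dev/null; python3 tgt.py 6 -95 33|grep -v lin;  python3 -m crank '{"gripper":[1,1,1],"linear":[[0,0,0.4],[0,0,0],[0,0,0]],"dr":[[0,0,0],[0,0,0],[0,0,0]]}' >/dev/null; python3 tgt.py 6 -95 33|grep -v lin
```

```text
tcp in corner mm [  5.5 -96.6  32.5]
force corner [-0.4 -6.2  6.1] grip 38.08343589305878 0.015154702517745547 t 34.35
tcp in corner mm [  5.4 -96.7  32. ]
force corner [-1.7 -6.5  6.2] grip 38.105769753456116 0.0147288972260384 t 34.725
```

```bash
python3 -m crank '{"gripper":[1,1,1],"linear":[[0,0,0.5],[0,0,0],[0,0,0]],"dr":[[0,0,0],[0,0,0],[0,0,0]]}' >/dev/null; python3 tgt.py 6 -95 33|grep -v lin;  python3 -m crank '{"gripper":[1,1,1],"linear":[[0,0,0.5],[0,0,0],[0,0,0]],"dr":[[0,0,0],[0,0,0],[0,0,0]]}' >/dev/null; python3 tgt.py 6 -95 33|grep -v lin
```

```text
tcp in corner mm [  5.3 -96.7  31.5]
force corner [-1.9 -6.1  6.9] grip 38.11763048171997 0.01464301346838235 t 35.1
tcp in corner mm [  5.2 -96.7  31. ]
force corner [-1.2 -5.9  6. ] grip 38.1296181678772 0.014697750077394706 t 35.475
```

```bash
python3 -m crank '{"gripper":[1,1,1],"linear":[[0,0,0.5],[0,0,0],[0,0,0]],"dr":[[0,0,0],[0,0,0],[0,0,0]]}' >/dev/null; python3 tgt.py 6 -95 33|grep -v lin; python3 -c "
from h import *
d=np.load('press.npz');f=[]
for i in range(4): vision.read_camera('wrist');f.append(d['R'].T@env.get_state()['wrist_force'])
print(np.mean(f,0).round(1))"
```

```text
tcp in corner mm [  5.1 -96.7  30.5]
force corner [-0.2 -5.6  6.2] grip 38.17603826522827 0.015157215444587752 t 35.85
[-0.9 -6.   5.7]
```

```bash
python3 -m crank '{"gripper":[1,1],"linear":[[0,0,0.5],[0,0,0]],"dr":[[0,0,0],[0,0,0]]}' >/dev/null; python3 tgt.py 6 -95 33|grep -v lin; python3 -m crank '{"gripper":[1,1],"linear":[[0,0,0.5],[0,0,0]],"dr":[[0,0,0],[0,0,0]]}' >/dev/null; python3 tgt.py 6 -95 33|grep -v lin
python3 - <<'E'
from tgt import *
P=pose();im=vision.read_camera('wrist');c=cam('wrist',P);h=cv2.cvtColor(im,cv2.COLOR_RGB2HSV).astype(int)
m=((h[...,0]<6)|(h[...,0]>174))&(h[...,1]>150)&(h[...,2]>60)
n,l,st,ce=cv2.connectedComponentsWithStats(m.astype(np.uint8))
print([ (st[i].tolist(),ce[i].round(1).tolist()) for i in range(1,n) if st[i,4]>200])
for z in (74,78,82,86,90):print(z,'bar pred',proj(c,np.array([t(x,y,z) for x,y in((-3,2),(13,2),(-3,-60),(13,-60))])).round(1).tolist())
for y in range(20,200,20): print(y,np.flatnonzero(m[y])[[0,-1]] if m[y].any() else None,end=' ')
E
```

```text
tcp in corner mm [  5.  -96.7  29.9]
force corner [-1.3 -6.3  5. ] grip 38.19070816040039 0.014874714889845785 t 36.3
tcp in corner mm [  4.9 -96.7  29.4]
force corner [-2.2 -5.7  5.3] grip 38.20595741271973 0.014872938966590211 t 36.55
[([284, 5, 60, 393, 20488], [313.1, 193.8])]
74 bar pred [[283.0, 23.2], [338.6, 23.1], [287.1, 229.8], [335.2, 229.9]]
78 bar pred [[281.9, 20.1], [339.4, 20.1], [286.3, 233.3], [335.8, 233.3]]
82 bar pred [[280.8, 16.9], [340.2, 16.8], [285.4, 236.9], [336.4, 237.0]]
86 bar pred [[279.5, 13.5], [341.2, 13.4], [284.5, 240.8], [337.1, 240.9]]
90 bar pred [[278.2, 9.7], [342.1, 9.7], [283.5, 245.0], [337.8, 245.0]]
20 [289 338] 40 [284 343] 60 [284 342] 80 [284 342] 100 [285 342] 120 [286 341] 140 [286 340] 160 [286 340] 180 [286 340]
```

```bash
python3 -m crank '{"gripper":[1,1],"linear":[[0,0,0],[0,0,0]],"dr":[[0,0,0],[0,0,0]]}' 90 >/dev/null
cat > bar.py <<'E'
from tgt import *
at();im=vision.read_camera('wrist');h=cv2.cvtColor(im,cv2.COLOR_RGB2HSV).astype(int)
m=((h[...,0]<6)|(h[...,0]>174))&(h[...,1]>150)&(h[...,2]>60)
print('end v',np.mean([np.flatnonzero(m[:,u])[0] for u in range(300,326)]).round(2),'width',m[40:160].sum(1).mean().round(2))
E
python3 bar.py; python3 -m crank '{"gripper":[1,1],"linear":[[0,0,0.6],[0,0,0]],"dr":[[0,0,0],[0,0,0]]}' >/dev/null;python3 bar.py;python3 -m crank '{"gripper":[1,1],"linear":[[0,0,0.5],[0,0,0]],"dr":[[0,0,0],[0,0,0]]}' >/dev/null;python3 bar.py
```

```text
tcp in corner mm [  4.9 -96.7  29.5]
force corner [-1.2 -6.4  5.7] grip 87.43799328804016 0.013958197076763537 t 36.85
end v 5.88 width 57.32
tcp in corner mm [  4.8 -96.7  28.9]
force corner [-1.7 -6.6  6. ] grip 87.47119188308716 0.013683536740977248 t 37.15
end v 5.85 width 57.28
tcp in corner mm [  4.8 -96.7  28.4]
force corner [-1.9 -6.7  6. ] grip 87.50041365623474 0.014275269821144892 t 37.45
end v 5.88 width 57.32
```

```bash
python3 -m crank '{"gripper":[1,1],"linear":[[0,0,0.6],[0,0,0]],"dr":[[0,0,0],[0,0,0]]}' >/dev/null;python3 bar.py;python3 -m crank '{"gripper":[1,1],"linear":[[0,0,0.5],[0,0,0]],"dr":[[0,0,0],[0,0,0]]}' >/dev/null;python3 bar.py
```

```text
tcp in corner mm [  4.7 -96.7  27.8]
force corner [-1.8 -6.   7. ] grip 87.5258731842041 0.013961647403679308 t 37.75
end v 5.85 width 57.29
tcp in corner mm [  4.6 -96.8  27.3]
force corner [-2.1 -5.9  7.2] grip 87.54794239997864 0.013542633380410257 t 38.05
end v 5.81 width 57.3
```

```bash
python3 -m crank '{"gripper":[1,1],"linear":[[0,0,0.5],[0,0,0]],"dr":[[0,0,0],[0,0,0]]}' >/dev/null;python3 bar.py
```

```text
tcp in corner mm [  4.6 -96.8  26.8]
force corner [-2.5 -5.8  7.1] grip 87.56990790367126 0.013853357710794734 t 38.35
end v 5.85 width 57.3
```

```bash
python3 -m crank '{"gripper":[1,1],"linear":[[0,0,0.5],[0,0,0]],"dr":[[0,0,0],[0,0,0]]}' >/dev/null;python3 bar.py
```

```text
tcp in corner mm [  4.5 -96.8  26.3]
force corner [-1.7 -6.1  7.5] grip 87.64515280723572 0.0137734010064567 t 38.65
end v 5.85 width 57.31
```

```bash
python3 -m crank '{"gripper":[1,1],"linear":[[0,0,0.5],[0,0,0]],"dr":[[0,0,0],[0,0,0]]}' >/dev/null;python3 bar.py
```

```text
tcp in corner mm [  4.4 -96.8  26. ]
force corner [-2.6 -5.8 10.1] grip 87.89421200752258 0.013930597300620214 t 38.95
end v 5.85 width 57.32
```

```bash
python3 -m crank '{"gripper":[1,1],"linear":[[0,0,0.5],[0,0,0]],"dr":[[0,0,0],[0,0,0]]}' >/dev/null;python3 bar.py
```

```text
tcp in corner mm [  4.4 -96.8  25.6]
force corner [-3.6 -5.1 13.3] grip 88.17874431610107 0.013684650734853532 t 39.25
end v 5.81 width 57.33
```

```bash
python3 -m crank '{"gripper":[1,1,1],"linear":[[0,0,0.4],[0,0,0.3],[0,0,0]],"dr":[[0,0,0],[0,0,0],[0,0,0]]}' >/dev/null;python3 bar.py;python3 -m crank '{"gripper":[1,1,1,1,1],"linear":[[0,0,0],[0,0,0],[0,0,0],[0,0,0],[0,0,0]],"dr":[[0,0,0],[0,0,0],[0,0,0],[0,0,0],[0,0,0]]}' >/dev/null;python3 bar.py
```

```text
tcp in corner mm [  4.4 -96.8  25.1]
force corner [-5.  -5.6 17.5] grip 88.68860006332397 0.013700629184032816 t 39.675
end v 5.69 width 57.32
tcp in corner mm [  4.4 -96.8  25.1]
force corner [-4.  -5.  16.6] grip 88.67280006408691 0.013797110796083813 t 40.35
end v 5.62 width 57.32
```

```bash
python3 -m crank '{"gripper":[1,1,1,1,1,1,1,1,1,1,1,1,1,1],"linear":[[0,0,0],[0,0,0],[0,0,-2],[0,0.6,-4],[0,1,-7],[0,2.4,-14],[0,3.8,-14.5],[0,5.1,-14.1],[0,6.3,-13.6],[0,7.4,-13],[0,8.6,-12.3],[0,9.6,-11.5],[0,10.6,-10.6],[0,0,0]],"dr":[[0,0,0],[0,0,0],[0,0,0],[0,0,0],[0,0,0],[0,0,0],[0,0,0],[0,0,0],[0,0,0],[0,0,0],[0,0,0],[0,0,0],[0,0,0],[0,0,0]]}' 30 >/dev/null;python3 tgt.py 6 -95 33
```

```text
tcp in corner mm [ 66.5 -95.4 142. ]
force corner [ 8.3 -3.4 -7.8] grip 75.45295357704163 0.013918515086195685 t 42.15
lin [  0.3 -61.2 108.6] rot [ 0.33 -0.   -0.03]
```

```bash
python3 -m crank '{"gripper":[1,1,1,1,1,1,1,1,1],"linear":[[0,11.4,-8.7],[0,12.2,-7.6],[0,12.9,-7],[0,13.6,-6.4],[0,14.1,-5.2],[0,14.5,-3.9],[0,14.7,-2.7],[0,14.9,-1.4],[0,0,0]],"dr":[[0,0,0],[0,0,0],[0,0,0],[0,0,0],[0,0,0],[0,0,0],[0,0,0],[0,0,0],[0,0,0]]}' 30 >/dev/null;python3 tgt.py 226 -95 170
```

```text
tcp in corner mm [173.8 -95.  185.4]
force corner [-0.6  1.9  9.8] grip 68.4225583076477 0.013663280946864542 t 43.275
lin [ 0.1 52.1 15.6] rot [ 0.24 -0.04 -0.06]
```

```bash
python3 -m crank '{"gripper":[1,1,1,1,1],"linear":[[0,15,0.5],[0,14.9,2],[0,14.8,3.5],[0,6,2],[0,0,0]],"dr":[[0,0,0],[0,0,0],[0,0,0],[0,0,0],[0,0,0]]}' 30 >/dev/null;python3 tgt.py 226 -95 170
```

```text
tcp in corner mm [223.5 -95.2 175.8]
force corner [2.1 1.5 0.6] grip 71.87708258628845 0.013579186521338885 t 43.9
lin [0.2 2.5 5.9] rot [ 0.17 -0.01 -0.02]
```

```bash
python3 -m crank '{"gripper":[0,0,0,0,0,0,0,0,0,0,0,0],"linear":[[0,0,0],[0,0,0],[0,0,-15],[0,0,-25],[0,0,-30],[0,0,-10],[0,-40,0],[0,-50,0],[0,-50,0],[10,-10,0],[10,0,0],[0,0,0]],"dr":[[0,0,0],[0,0,0],[0,0,0],[0,0,0],[0,0,0],[0,0,0],[0,0,0],[0,0,0],[0,0,0],[0,0,0],[0,0,0],[0,0,0]]}'; python3 edge.py;python3 - <<'E'
from tgt import *
P=pose();im=vision.read_camera('wrist');c=cam('wrist',P);h=cv2.cvtColor(im,cv2.COLOR_RGB2HSV).astype(int)
for n in('wrist','top'):
    im=vision.read_camera(n);c=cam(n,P);h=cv2.cvtColor(im,cv2.COLOR_RGB2HSV).astype(int)
    m=((h[...,0]<6)|(h[...,0]>174))&(h[...,1]>150)&(h[...,2]>60)
    k,l,st,ce=cv2.connectedComponentsWithStats(m.astype(np.uint8))
    print(n,[ (st[i].tolist(),ce[i].round(1).tolist()) for i in range(1,k) if st[i,4]>30],'bar pred',proj(c,np.array([t(227.4,y,226) for y in(3,-55,-113)])).round(1).tolist())
E
```

```text
t: 45.4
eef_pos: [0.4501, 0.2147, 0.3181]
tcp_rot: [0.61, 0.762, 0.089, 0.197]
wrist_force: [0.4, -0.4, -0.3]
gripper_width: 0.0429
finger_force: 0.0
blob x -0.5 64.5 y -110.25 0.25 rect centre 31.7 -54.9 size [ 64.5 110.6] ang 0.3
wrist [([576, 102, 64, 217, 6537], [610.9, 213.7])] bar pred [[633.5, 104.5], [608.3, 221.2], [586.7, 320.9]]
top [([196, 200, 41, 13, 223], [215.5, 206.0])] bar pred [[196.1, 210.4], [216.3, 205.8], [236.8, 201.1]]
```

```bash
python3 -c "
from workcell import workorder
print(workorder.job_done())"
```

```text
the job is handed in; nothing more can be done
None
```

I handed the job in at about 45 s of the 72 s limit; no verdict came back. The last check had the carton home in the corner (within about 0.5 mm and 0.3° of square) after a stamp I estimate at 12 N for over half a second, with the lever back up and the arm clear.

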